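Box the engraved nameplate

ROBOT

A 7-joint arm with a two-finger parallel gripper is mounted at the origin on the work surface. World frame = base frame: x ahead of the robot, y to its left, z up, the work surface at z = 0. Lengths are in m, angles in rad, forces in N, time in s.
With the tool pointing down it reaches from about 0.4 to 0.925 m from the base axis. Payload 5.6 kg.
Tool frame: the origin (TCP) lies midway between the tips of the shut fingers; the grasp point (between the pads) lies 19 mm behind it (ctrl.grip_depth is the z of the grasp point in the tool frame, in m); z points along the fingers, x is the direction in which the jaws open and shut, and the axes are right-handed (so a half turn about z gives the same grasp; the last joint's range is limited). The gripper opens to 85 mm and grips with 20 to 120 N. Pads are 22 mm wide; open, the fingers measure 114 mm over their backs; the gripper's body (76 mm by 85 mm) begins 54 mm behind the grasp point. The pads swing forward as they close: fully open they stand 13 mm farther back than shut.
Start: joints at [1.147, 0.468, -0.012, 1.603, 0.006, 1.071, -0.056], TCP at [0.242, -0.603, 0.231] pointing down, gripper open.
Joint ranges: [-2.53, 2.53], [-0.31, 2.02], [-1.57, 1.55], [0.28, 2.44], [-1.29, 4.43], [0.15, 1.84], [-2.92, 2.92]. Speed limits (rad/s): [2.57, 2.57, 3.14, 3.14, 3.14, 3.14, 3.14].

INTERFACE

Orientations are given as a unit quaternion [x, y, z, w].
In Python, from workcell import ctrl gives the robot as it stands.
- The arm moves only by the shell command python3 -m jog 'ROWS' [OPENING] [FORCE]. ROWS is a JSON object of lists of equal length, an entry for each row: "slide": the shift along the tool's x, y, z normalised to -1 to 1, where 1 is 0.4 m, a list of three; "twist": the turn, a rotation vector about the tool's x, y, z normalised to -1 to 1, where 1 is 180 degrees, a list of three. A call has 1 to 20 rows; each row is the pose to reach, as a shift and turn from the pose measured when the call began, along the tool's axes at that moment, turning the shorter way round; what a row does not reach only later rows make up. A row lasts 1/10 s, in which the tool goes at most 50 mm and 8.59 degrees, less where a joint would pass 70% of its speed; a pose out of reach is approached as far as the arm can. A call with a number of a shift or a turn outside -1 to 1 is refused whole. A call with a gripper value outside its range is refused whole. OPENING is the opening, from -1 (shut) to 1 (fully open), so that 0 is half open, set as the call begins (- or left out, the last holds). The fingers move at their own pace and stop on an object; FORCE is the grip in N (left out, the last holds). Time passes only in rows, so rows that repeat a pose let the fingers close. It gives the time, the measured TCP pose, the force and the opening at its end, in the units of the state.
- ctrl.observe(): the state, without advancing time (a new reading comes with each control period).
- ctrl.camera(name): name is "scene" or "top"; returns a dict with "color" (480x640x3 uint8, blue, green, red), "fx", "fy", "cx", "cy" (pixels), "distortion" ([k1, k2, p1, p2, k3] as OpenCV has them; the pictures are not rectified), "R" (3x3) and "t" (3): a world point X has camera coordinates R X + t. Camera axes: x right, y down, z forward; pixel columns grow to the right and rows downward; lengths in m; the calibration is good to about 2 mm. A picture is of the moment at which its call begins. There is no depth.
- ctrl.close_job(): hands the job in, once; it reports no verdict.
The state is a dict: "time": time; "joints": joint angles; "qd": joint speeds; "joint_torque": joint torques, N m; "tool_pos": TCP position; "ee_rot": TCP orientation; "contact_force": force on the tool from outside, world axes, zero at the start; "torque": the same for the moment, N m; "grip_width": finger opening in m.
Only numpy, scipy, OpenCV 4.12 (cv2) and the standard library are available. Lean on these libraries where they do the work, as an engineer would, in place of code of your own. Each camera call takes 0.05 s, during which the arm holds its last target. There are 200 camera calls.

TASK

The wire rinse basket has been left in the presentation carton: first lift it out and hang it by its green handle on the yellow double hook, across both prongs. Then lay the brass-faced walnut nameplate flat in the carton, brass up, let go of it, and swing the lid fully shut so that its red tab drops behind the white rim. Leave everything else on the bench where it is.

Things in the scene. Friction and masses are not known exactly. Their poses are not given: they have to be found in the camera images.
- carton: brown cardboard carton fixed to the bench: outside 128 (its x) x 178 (its y) x 52 mm high without the lid, walls and floor 4 mm, blue lining. Origin at the centre of its underside. The lid is hinged along the top of its -x wall (nearest the robot); the +x wall has a white rim, behind which the lid's tab drops. Turned up to 0.45 rad
- lid (a joint): the lid's hinge: 0 = shut, grows as the lid swings up and back towards the robot; 1.8 to 2.15 rad at the start. Stiff: it stays where it is left. The lid is a 128 x 178 mm panel 4 mm thick; its red tab, 120 mm wide, 4 mm thick, reaches 20 mm below the lid's underside, 7 to 11 mm in from the free edge (3 mm behind the rim wall when shut)
- lid_hinge (a point): middle of the hinge line, at the top of the carton's -x wall, 52 mm above the bench (at the lid's underside); axes turn with the lid: x from hinge to free edge, z out of the lid's upper (outer) face
- lid_edge (a point): middle of the lid's free edge, on its upper (outer) face, 128 mm from the hinge
- basket: steel wire rinse basket, 80 (its x) x 112 (its y) x 38 mm, 0.1 to 0.25 kg, with a fixed upright handle; in the carton at the start. Origin at the centre of its underside. Handle: uprights at y = +-52 mm and a green bar along y, 110 mm long, 10 x 10 mm in section, its centre 108 mm above the underside
- handle (a point): centre of the basket's green handle bar; y axis along the bar
- hookstand: drip stand fixed to the bench: dark foot 110 mm across; 16 mm post 210 mm high; yellow double hook: two alike prongs of 10 mm round bar at y = +-32 mm, pointing to its -x (towards the robot): tops at 182 mm out to 55 mm, then a dip, bottom at 170 mm from 69 to 91 mm out, then upturned tips ending 198 mm high, 111 mm out. Origin at the centre of the foot's underside
- hook_seat (a point): midway between the bottoms of the two prongs' dips, 80 mm out from the post axis, 170 mm above the bench (top of the prongs there); x axis points to the post. The handle bar lies across both prongs, its centre 5 mm above this point; the fingers holding its middle fit between the prongs (54 mm gap)
- nameplate: the engraved desk nameplate: a walnut-brown wooden bar with a brass top face, 40 (its x) x 140 (its y) x 32 mm high, mass 0.2 to 0.35 kg, lying on the bench brass face up. Origin at the centre of its underside; y axis along it
- sandbag: bystander: terracotta-brown round engraver's sandbag, 144 mm across, 52 mm high; origin at the centre of its underside
- polish: bystander: amber jar of polish, 60 mm across, 75 mm high, standing; origin at the centre of its underside
- brush: bystander: bench brush lying flat; origin in it, x axis along it
- driver: bystander: screwdriver lying flat; origin in it, x axis along it
- blank: bystander: bar of the same size as the nameplate (40 x 140 x 32 mm) but black with an aluminium face: not yet engraved, stays where it is; origin at the centre of its underside, y axis along it
- pencup: bystander: black cup of pens, 72 mm across, 95 mm high, pens up to 160 mm; origin at the centre of its underside
Things that resemble listed ones, but are neither listed nor needed, are in the scene too. There is more than one size of the nameplate; the one meant has the size given above. What is shaped like the basket but blue is not meant.

How it is judged:
By the outcome, as a careful person would: the job done as asked, in the order asked, and still so for the second after the job is handed in, with the robot touching nothing.
It also fails if it takes over 72 s, if anything falls off the work surface, if the arm or the gripper's body presses on something with over 40 N, if the wrist force passes 120 N, or if a joint passes its speed limit or range.

## Working session

There is one attempt and no reset: what is moved stays moved. The work goes in short steps, Python scripts to look and compute and a shell command to move; the robot and the scene stay as the last step left them, time stands still between calls to the robot, and variables do not carry over. Pictures are saved under pics/ and viewed, about 8 in all and at most 12, crops included, and the job is handed in when it is done.

```bash
ls; mkdir -p pics; python3 - <<'E'
from workcell import ctrl
import cv2,numpy as np
o=ctrl.observe();print({k:np.round(v,3).tolist() for k,v in o.items()},ctrl.grip_depth)
for n in("scene","top"):
    c=ctrl.camera(n);cv2.imwrite(f"pics/{n}0.png",c["color"]);print(n,c["fx"],c["cx"],c["cy"],c["distortion"],np.round(c["R"],3).tolist(),np.round(c["t"],3), -c["R"].T@c["t"])
E
```

```text
pics
{'time': 0.0, 'joints': [1.147, 0.468, -0.012, 1.604, 0.006, 1.071, -0.056], 'qd': [0.001, 0.0, 0.0, -0.002, 0.0, 0.002, 0.001], 'joint_torque': [0.0, -53.238, 0.021, -25.13, 0.011, 0.008, -0.0], 'tool_pos': [0.241, -0.603, 0.23], 'ee_rot': [0.828, -0.561, -0.001, -0.0], 'contact_force': [0.561, -0.208, -0.102], 'torque': [0.013, 0.032, 0.047], 'grip_width': 0.085} -0.0187
scene 546.7366517848752 319.59418258211764 240.07024754093644 [0.02797702 0.         0.         0.         0.        ] [[0.641, 0.767, -0.02], [0.49, -0.429, -0.759], [-0.591, 0.477, -0.651]] [-0.34  -0.177  1.671] [ 1.29205502 -0.61158729  0.94603049]
top 607.3358032871926 315.6349612967089 238.13393970201392 [-0.0675372  0.         0.         0.         0.       ] [[-0.018, -1.0, 0.002], [-0.995, 0.017, -0.095], [0.095, -0.004, -0.995]] [0.013 0.558 1.572] [0.40685996 0.00944951 1.61777308]
```

View pics/scene0.png

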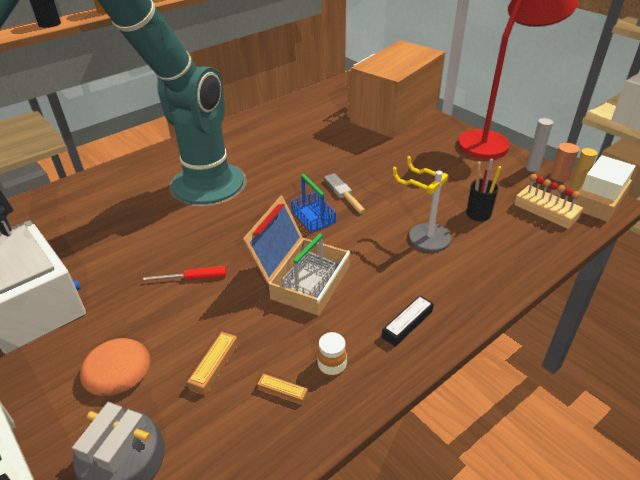

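View pics/top0.png

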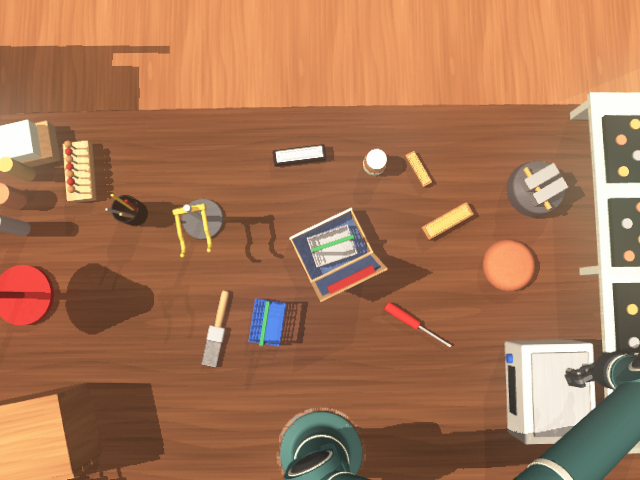

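The scene view shows the steel basket with its green bar at (308,248) in the carton, the double hook at (420,178) and the large nameplate at (213,361). In the top view they are at (333,243), (190,230) and (448,221). The smaller nameplate at (418,168) and the blue basket at (268,322) are decoys.

```bash
cat > h.py <<'E'
import cv2,numpy as np
from scipy.spatial.transform import Rotation as Rn
from workcell import ctrl
def ray(c,p):
    K=np.array([[c["fx"],0,c["cx"]],[0,c["fy"],c["cy"]],[0,0,1]])
    u=cv2.undistortPoints(np.array(p,float).reshape(-1,1,2),K,np.array(c["distortion"])).reshape(-1,2)
    d=np.c_[u,np.ones(len(u))]@np.array(c["R"]); return -np.array(c["R"]).T@np.array(c["t"]),d
def onz(c,p,z):
    o,d=ray(c,p); return o+d*((z-o[2])/d[:,2])[:,None]
def tri(c1,p1,c2,p2):
    o1,d1=ray(c1,p1);o2,d2=ray(c2,p2);out=[]
    for a,b in zip(d1,d2):
        a=a/np.linalg.norm(a);b=b/np.linalg.norm(b)
        s=np.linalg.lstsq(np.c_[a,-b],o2-o1,rcond=None)[0];P,Q=o1+a*s[0],o2+b*s[1];out.append([*(P+Q)/2,np.linalg.norm(P-Q)])
    return np.round(out,4)
def mask(c,lo,hi,box):
    m=cv2.inRange(cv2.cvtColor(c["color"],cv2.COLOR_BGR2HSV),np.array(lo),np.array(hi));k=np.zeros_like(m);x0,y0,x1,y1=box;k[y0:y1,x0:x1]=m[y0:y1,x0:x1];return k
def big(m):
    return max(cv2.findContours(m,cv2.RETR_EXTERNAL,cv2.CHAIN_APPROX_NONE)[0],key=cv2.contourArea)
def ends(m):  # ends of long axis of a bar
    r=cv2.minAreaRect(big(m));b=cv2.boxPoints(r);
    if np.linalg.norm(b[0]-b[1])>np.linalg.norm(b[1]-b[2]): b=np.roll(b,1,0)
    return np.array([(b[0]+b[1])/2,(b[2]+b[3])/2]),r
G=((45,120,60),(80,255,255))
Y=((22,150,90),(34,255,255))
def togo(P,yaw_x=None):
    "tool-axis slide from here to world TCP P, in units of .4 m"
    o=ctrl.observe();R=Rn.from_quat(o["ee_rot"]);return np.round(R.inv().apply(np.array(P)-o["tool_pos"])/.4,4)
E
python3 - <<'E'
from h import *
t=ctrl.camera("top");s=ctrl.camera("scene")
e,r=ends(mask(t,*G,(300,225,370,265)));print("handle top",e,r)
e2,r2=ends(mask(s,*G,(285,228,330,270)));print("handle scene",e2,r2)
w=onz(t,e,.117);print(w,w.mean(0),np.linalg.norm(w[0]-w[1]))
w=onz(s,e2,.112);print(w,w.mean(0),np.linalg.norm(w[0]-w[1]))
a=e[np.argsort(e[:,0])];b=e2[np.argsort(-e2[:,0])];print("tri",tri(t,a,s,b))
e,r=ends(mask(t,(15,90,90),(32,255,255),(415,195,480,245)));w=onz(t,e,.032);print("plate",e,r,w,w.mean(0),np.linalg.norm(w[0]-w[1]))
m=mask(t,*Y,(165,190,225,265));c=big(m).reshape(-1,2);print("yellow",c[::4].tolist())
print("tab",ends(mask(t,(0,170,80),(8,255,255),(310,250,395,300)))[0],ends(mask(s,(0,170,80),(8,255,255),(245,200,290,240)))[0])
v=np.vstack([cv2.resize(t["color"][195:310,160:480],None,fx=2.5,fy=2.5,interpolation=cv2.INTER_CUBIC),cv2.resize(s["color"][150:312,240:460],(800,589))[:310]])
cv2.imwrite("pics/c1.png",v)
E
```

```text
handle top [[312.75    249.25   ]
 [352.65002 235.95001]] ((332.70001220703125, 242.60000610351562), (2.2135939598083496, 42.058292388916016), 71.56504821777344)
handle scene [[294.25003 261.25003]
 [321.25003 234.25003]] ((307.7500305175781, 247.75003051757812), (4.949747562408447, 38.18376159667969), 45.0)
[[ 0.52244043  0.01150952  0.117     ]
 [ 0.55383061 -0.08815651  0.117     ]] [ 0.53813552 -0.03832349  0.117     ] 0.10449239694535059
[[ 0.55301906 -0.08982016  0.112     ]
 [ 0.52069793  0.01648855  0.112     ]] [ 0.53685849 -0.03666581  0.112     ] 0.11111343531330095
tri [[ 0.5234  0.0126  0.1157  0.0027]
 [ 0.5538 -0.0892  0.1122  0.0018]]
plate [[426.60388 231.62904]
 [468.3368  208.15428]] ((447.4703369140625, 219.89166259765625), (12.6923189163208, 47.882179260253906), 60.642250061035156) [[ 0.57020233 -0.28883198  0.032     ]
 [ 0.63079929 -0.40222828  0.032     ]] [ 0.60050081 -0.34553013  0.032     ] 0.12857182676301904
yellow [[178, 235], [180, 239], [180, 243], [182, 241], [183, 243], [181, 239], [180, 235]]
tab [[328.8452  289.73746]
 [372.72943 268.3884 ]] [[254.02657 234.89822]
 [282.3363  202.54425]]
```

View pics/c1.png

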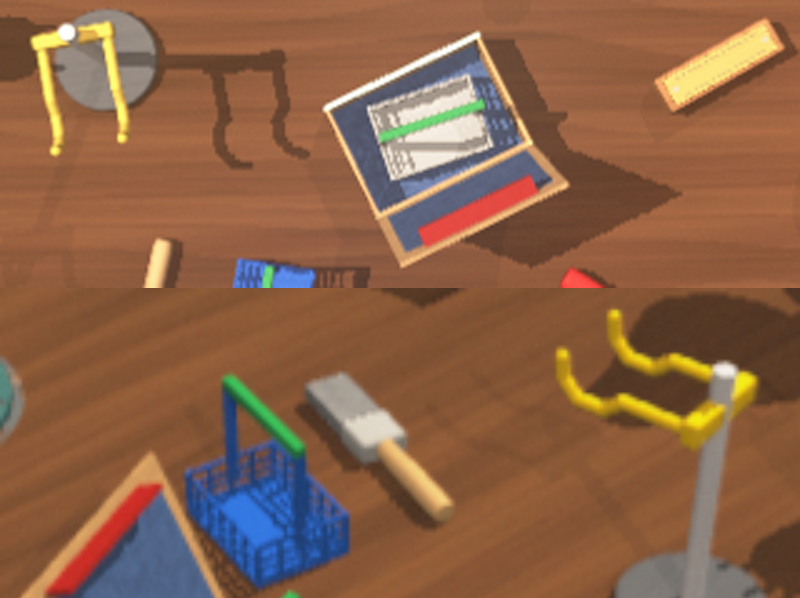

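The crop (top at 2.5x, scene at 3.6x below it) shows the prong tips at top pixels (182.4,255) and (208.8,250.2), the post top at (186.8,207.8) and the carton corners sharply enough to triangulate.

```bash
python3 - <<'E'
from h import *
t=ctrl.camera("top");s=ctrl.camera("scene")
T=[(182.4,255),(208.8,250.2),(186.8,207.8)];S=[(408.9,157.2),(394.6,167.6),(439.1,172.6)]
print("tri tips/post",tri(t,T,s,S))
tips=onz(t,T[:2],.198);post=onz(t,T[2:],.21);foot=onz(t,[(203.2,219)],.01)
print(tips,post,foot); 
d=tips.mean(0)-post[0];print("len",np.linalg.norm(d[:2]),"yaw(-x dir)",np.arctan2(-d[1],-d[0]),"from tips",np.arctan2(*( (tips[0]-tips[1])[:2]*[-1,1])))
w=onz(t,[(290,238.2),(351.2,209.4),(312,281),(372,252.2)],.052);print("carton",w,w.mean(0))
print("yaws",[np.arctan2(-(w[i]-w[j])[0],(w[i]-w[j])[1]) for i,j in((0,1),(2,3))],np.linalg.norm(w[0]-w[1]),np.linalg.norm(w[0]-w[2]))
o=ctrl.observe();print(Rn.from_quat(o["ee_rot"]).as_matrix().round(3))
E
```

```text
tri tips/post [[5.087e-01 3.193e-01 1.934e-01 1.500e-03]
 [5.190e-01 2.568e-01 1.941e-01 1.600e-03]
 [6.185e-01 3.060e-01 2.070e-01 6.000e-04]]
[[0.50791645 0.3177795  0.198     ]
 [0.51816944 0.25549001 0.198     ]] [[0.61785823 0.30519132 0.21      ]] [[0.61678201 0.30303307 0.01      ]]
len 0.10644524112635356 yaw(-x dir) 0.17522495611226055 from tips 0.16313936706231458
carton [[ 0.55716532  0.07001755  0.052     ]
 [ 0.62968857 -0.09024703  0.052     ]
 [ 0.44555195  0.01493625  0.052     ]
 [ 0.51710642 -0.14147265  0.052     ]] [ 0.53737806 -0.03669147  0.052     ]
yaws [np.float64(0.4249492351035392), np.float64(0.42905959825720646)] 0.17591007647565934 0.12446482528197798
[[ 0.372 -0.928 -0.   ]
 [-0.928 -0.372  0.001]
 [-0.001  0.    -1.   ]]
```

```bash
cat >> h.py <<'E'
def go(x,y,z,yaw):
    o=ctrl.observe();R=Rn.from_quat(o["ee_rot"])
    best=min((Rn.from_matrix(np.c_[[np.cos(a),np.sin(a),0],[np.sin(a),-np.cos(a),0],[0,0,-1]]) for a in(yaw,yaw+np.pi)),key=lambda g:(R.inv()*g).magnitude())
    print("slide",np.round(R.inv().apply(np.array([x,y,z])-o["tool_pos"])/.4,3).tolist(),"twist",np.round((R.inv()*best).as_rotvec()/np.pi,3).tolist(),"t",round(o["time"],1),"at",np.round(o["tool_pos"],4),"F",np.round(o["contact_force"],1),"w",round(float(o["grip_width"]),4),"j",np.round(o["joints"],2))
if __name__=="__main__":
    import sys;go(*map(float,sys.argv[1:]))
E
python3 -m jog '{"slide":[[-0.555,-0.651,-0.125],[-0.555,-0.651,-0.125],[-0.555,-0.651,-0.125],[-0.555,-0.651,-0.125],[-0.555,-0.651,-0.125],[-0.555,-0.651,-0.125],[-0.555,-0.651,-0.125],[-0.555,-0.651,-0.125],[-0.555,-0.651,-0.125],[-0.555,-0.651,-0.125],[-0.555,-0.651,-0.125],[-0.555,-0.651,-0.125]],"twist":[[0,0,-0.474],[0,0,-0.474],[0,0,-0.474],[0,0,-0.474],[0,0,-0.474],[0,0,-0.474],[0,0,-0.474],[0,0,-0.474],[0,0,-0.474],[0,0,-0.474],[0,0,-0.474],[0,0,-0.474]]}' 1 40; python3 h.py .5375 -.038 .22 .297
```

```text
time: 1.5
tool_pos: [0.4006, -0.3006, 0.2811]
ee_rot: [0.989, 0.147, -0.0, -0.0]
contact_force: [-0.3, 0.4, 0.2]
grip_width: 0.0855
slide [0.519, -0.528, 0.153] twist [-0.0, 0.0, -0.001] t 1.5 at [ 0.4006 -0.3006  0.2811] F [-0.3  0.4  0.2] w 0.0855 j [ 0.94  0.19 -0.41  1.88  0.09  1.08  0.79]
```

```bash

python3 -m jog '{"slide":[[0.519,-0.528,0.153],[0.519,-0.528,0.153],[0.519,-0.528,0.153],[0.519,-0.528,0.153],[0.519,-0.528,0.153],[0.519,-0.528,0.153],[0.519,-0.528,0.153],[0.519,-0.528,0.153],[0.519,-0.528,0.153]],"twist":[[0,0,0],[0,0,0],[0,0,0],[0,0,0],[0,0,0],[0,0,0],[0,0,0],[0,0,0],[0,0,0]]}'; python3 h.py .5375 -.038 .093 .297
python3 - <<'E'
from h import *
v=[]
for n,b in(("top",(250,180,420,310)),("scene",(215,170,385,300))):
    c=ctrl.camera(n)["color"];x0,y0,x1,y1=b;v.append(cv2.resize(c[y0:y1,x0:x1],(390,300)))
cv2.imwrite("pics/c2.png",np.hstack(v))
E
```

```text
time: 2.4
tool_pos: [0.5374, -0.0394, 0.2199]
ee_rot: [0.989, 0.146, -0.0, 0.0]
contact_force: [-0.5, 0.8, 0.6]
grip_width: 0.0856
slide [0.001, -0.003, 0.317] twist [0.0, 0.0, -0.001] t 2.4 at [ 0.5374 -0.0394  0.2199] F [-0.5  0.8  0.6] w 0.0856 j [ 0.46  0.36 -0.55  1.86  0.22  0.99  0.11]
```

View pics/c2.png

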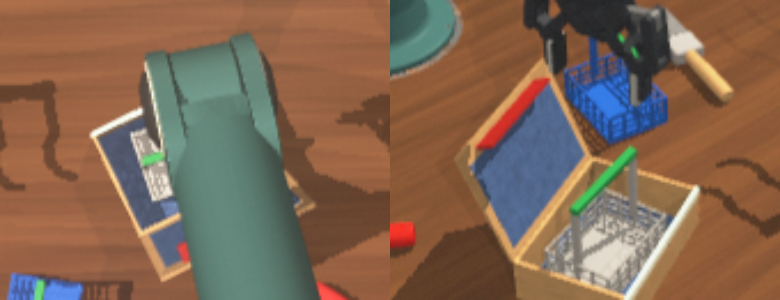

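The scene view shows the open jaws straddling the green bar from above, with clearance to the lid. I'll descend and grip.

```bash

python3 -m jog '{"slide":[[0,-0.002,0.12],[0,-0.003,0.22],[0,-0.003,0.28],[0.001,-0.003,0.317],[0.001,-0.003,0.317],[0.001,-0.003,0.317]],"twist":[[0,0,0],[0,0,0],[0,0,0],[0,0,0],[0,0,0],[0,0,0]]}' && python3 -m jog '{"slide":[[0,0,0],[0,0,0],[0,0,0],[0,0,0],[0,0,0],[0,0,0],[0,0,0],[0,0,0]],"twist":[[0,0,0],[0,0,0],[0,0,0],[0,0,0],[0,0,0],[0,0,0],[0,0,0],[0,0,0]]}' -1 60; python3 h.py .5375 -.038 .285 .297
```

```text
time: 3.1
tool_pos: [0.5382, -0.0393, 0.0943]
ee_rot: [0.989, 0.145, 0.001, 0.0]
contact_force: [0.7, 0.0, -0.4]
grip_width: 0.0854
time: 3.9
tool_pos: [0.5383, -0.0392, 0.0946]
ee_rot: [0.989, 0.145, 0.001, 0.001]
contact_force: [-1.4, 0.1, 5.1]
grip_width: 0.0085
slide [-0.0, -0.003, -0.476] twist [0.0, -0.0, -0.002] t 3.9 at [ 0.5383 -0.0392  0.0946] F [-1.4  0.1  5.1] w 0.0085 j [ 0.39  0.53 -0.48  1.95  0.35  0.74 -0.  ]
```

```bash

python3 -m jog '{"slide":[[0,0,-0.05],[0,0,-0.1],[0,0,-0.16],[0,0,-0.22],[0,0,-0.28],[0,0,-0.34],[0,0,-0.4],[0,0,-0.46],[0,0,-0.476],[0,0,-0.476]],"twist":[[0,0,0],[0,0,0],[0,0,0],[0,0,0],[0,0,0],[0,0,0],[0,0,0],[0,0,0],[0,0,0],[0,0,0]]}'; python3 h.py .42 .271 .285 .17
python3 - <<'E'
from h import *
c=ctrl.camera("scene");d=c["color"];cv2.imwrite("pics/c3.png",cv2.resize(d[110:320,180:460],(800,600)))
E
```

```text
time: 4.9
tool_pos: [0.5382, -0.0391, 0.2852]
ee_rot: [0.989, 0.145, 0.001, 0.001]
contact_force: [0.1, -0.5, -1.8]
grip_width: 0.0088
slide [-0.061, -0.827, -0.001] twist [0.001, -0.001, 0.038] t 4.9 at [ 0.5382 -0.0391  0.2852] F [ 0.1 -0.5 -1.8] w 0.0088 j [ 0.49  0.29 -0.57  1.79  0.17  1.12  0.15]
```

View pics/c3.png

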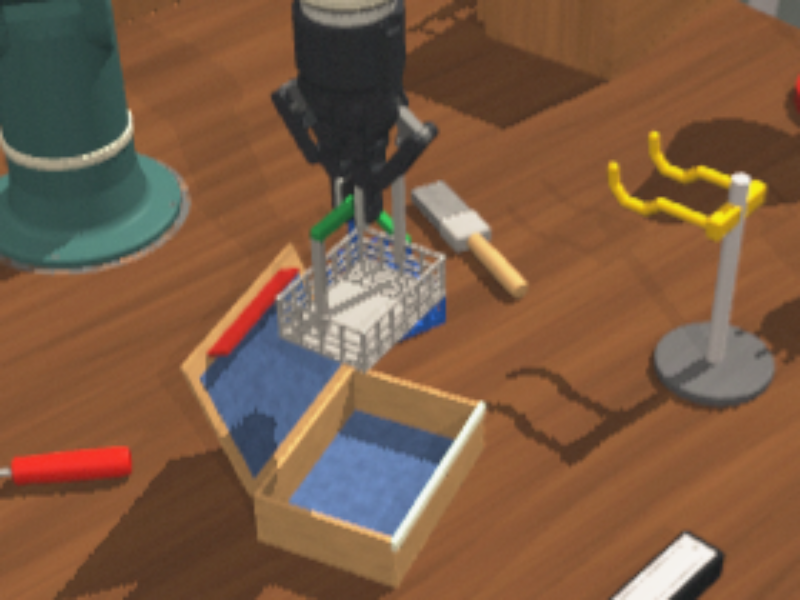

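The basket hangs level from the gripper, clear of the empty carton. Next I'll take it to a point in front of the hook.

```bash

python3 -m jog '{"slide":[[-0.061,-0.827,0],[-0.061,-0.827,0],[-0.061,-0.827,0],[-0.061,-0.827,0],[-0.061,-0.827,0],[-0.061,-0.827,0],[-0.061,-0.827,0],[-0.061,-0.827,0],[-0.061,-0.827,0],[-0.061,-0.827,0]],"twist":[[0,0,0.038],[0,0,0.038],[0,0,0.038],[0,0,0.038],[0,0,0.038],[0,0,0.038],[0,0,0.038],[0,0,0.038],[0,0,0.038],[0,0,0.038]]}'; python3 h.py .421 .271 .2 .17
```

```text
time: 5.95
tool_pos: [0.4197, 0.2692, 0.2826]
ee_rot: [0.996, 0.085, -0.001, 0.001]
contact_force: [0.3, -0.2, -1.7]
grip_width: 0.0086
slide [0.004, -0.004, 0.207] twist [0.001, 0.0, -0.0] t 6.0 at [0.4197 0.2692 0.2826] F [ 0.3 -0.2 -1.7] w 0.0086 j [ 0.01  0.24 -0.75  1.87  0.19  1.1  -0.64]
```

```bash

python3 -m jog '{"slide":[[0,0,0.1],[0.004,-0.004,0.207],[0.004,-0.004,0.207],[0.004,-0.004,0.207],[0.004,-0.004,0.207]],"twist":[[0,0,0],[0,0,0],[0,0,0],[0,0,0],[0,0,0]]}'; python3 h.py .539 .2915 .2 .17
python3 - <<'E'
from h import *
v=[]
for n,b in(("top",(140,190,270,330)),("scene",(300,110,470,293))):
    c=ctrl.camera(n)["color"];x0,y0,x1,y1=b;v.append(cv2.resize(c[y0:y1,x0:x1],(400,430)))
cv2.imwrite("pics/c4.png",np.hstack(v))
E
```

```text
time: 6.45
tool_pos: [0.4222, 0.2713, 0.2018]
ee_rot: [0.996, 0.084, 0.001, 0.0]
contact_force: [-0.2, -0.5, -0.7]
grip_width: 0.0087
slide [0.296, -0.001, 0.005] twist [0.0, -0.0, -0.001] t 6.5 at [0.4222 0.2713 0.2018] F [-0.2 -0.5 -0.7] w 0.0087 j [-0.04  0.35 -0.72  1.95  0.28  0.94 -0.73]
```

View pics/c4.png

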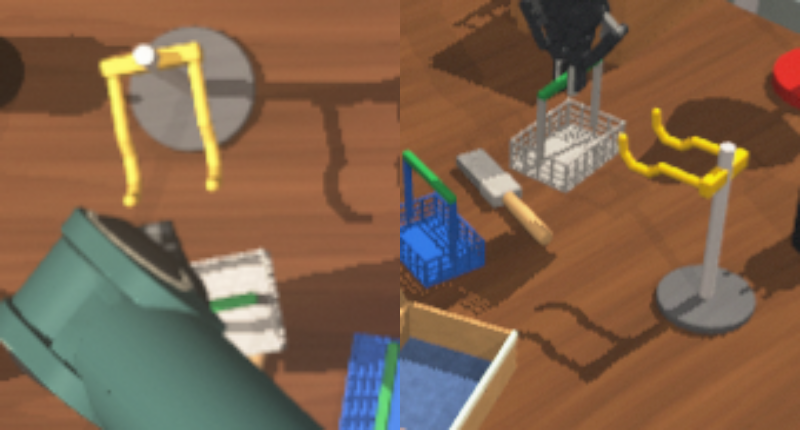

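The basket faces the hook squarely and level, with its bar above the tips and its rim below the dips. I'll advance along the hook's axis.

```bash
python3 - <<'E'
from h import *
print(onz(ctrl.camera("top"),[(222.9,287)],.223))
E
python3 -m jog '{"slide":[[0.05,0,0.005],[0.1,0,0.005],[0.15,0,0.005],[0.2,0,0.005],[0.25,0,0.005],[0.296,0,0.005],[0.296,0,0.005],[0.296,0,0.005]],"twist":[[0,0,0],[0,0,0],[0,0,0],[0,0,0],[0,0,0],[0,0,0],[0,0,0],[0,0,0]]}'; python3 h.py .539 .2915 .158 .17
python3 - <<'E'
from h import *
v=[]
for n,b in(("top",(140,190,270,330)),("scene",(330,90,470,240))):
    c=ctrl.camera(n)["color"];x0,y0,x1,y1=b;v.append(cv2.resize(c[y0:y1,x0:x1],(400,430)))
cv2.imwrite("pics/c5.png",np.hstack(v))
E
```

```text
[[0.43102067 0.21888628 0.223     ]]
time: 7.4
tool_pos: [0.5384, 0.2912, 0.2003]
ee_rot: [0.996, 0.084, 0.001, 0.0]
contact_force: [-0.3, -0.1, -1.8]
grip_width: 0.0088
slide [0.001, -0.001, 0.106] twist [0.0, -0.001, -0.0] t 7.4 at [0.5384 0.2912 0.2003] F [-0.3 -0.1 -1.8] w 0.0088 j [-0.08  0.53 -0.65  1.7   0.36  1.04 -0.68]
```

View pics/c5.png

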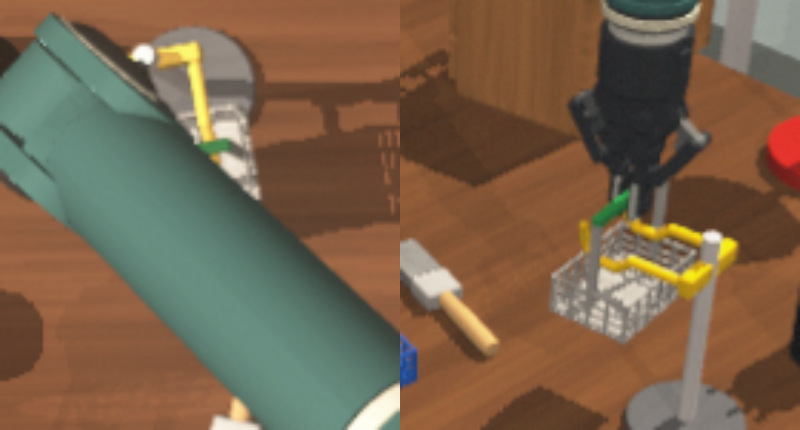

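The bar now sits above the dips with a prong on each side of the fingers. I'll lower it.

```bash

python3 -m jog '{"slide":[[0,0,0.03],[0,0,0.06],[0,0,0.08],[0,0,0.09],[0,0,0.098],[0.001,0,0.106],[0.001,0,0.106]],"twist":[[0,0,0],[0,0,0],[0,0,0],[0,0,0],[0,0,0],[0,0,0],[0,0,0]]}'; python3 h.py .539 .2915 .156 .17
```

```text
time: 8.2
tool_pos: [0.5383, 0.2915, 0.1579]
ee_rot: [0.996, 0.085, 0.001, 0.001]
contact_force: [0.4, 0.6, -1.4]
grip_width: 0.0091
slide [0.002, 0.0, 0.005] twist [0.0, -0.001, -0.0] t 8.2 at [0.5383 0.2915 0.1579] F [ 0.4  0.6 -1.4] w 0.0091 j [-0.1   0.58 -0.62  1.73  0.4   0.96 -0.7 ]
```

```bash

python3 -m jog '{"slide":[[0,0,0.004],[0,0,0.008],[0,0,0.008]],"twist":[[0,0,0],[0,0,0],[0,0,0]]}'; python3 h.py .539 .2915 .151 .17
```

```text
time: 8.5
tool_pos: [0.5386, 0.2917, 0.1574]
ee_rot: [0.996, 0.085, 0.002, 0.001]
contact_force: [-4.9, -4.3, 14.4]
grip_width: 0.0082
slide [0.001, 0.001, 0.016] twist [0.001, -0.001, -0.0] t 8.5 at [0.5386 0.2917 0.1574] F [-4.9 -4.3 14.4] w 0.0082 j [-0.1   0.58 -0.62  1.73  0.4   0.96 -0.71]
```

The bar is seated, with contact at the expected height. I'll open the fingers part way and rise.

```bash

python3 -m jog '{"slide":[[0,0,0],[0,0,0],[0,0,0],[0,0,0],[0,0,0],[0,0,0]],"twist":[[0,0,0],[0,0,0],[0,0,0],[0,0,0],[0,0,0],[0,0,0]]}' 0.1 && 
python3 -m jog '{"slide":[[0,0,-0.03],[0,0,-0.08],[0,0,-0.16],[0,0,-0.26],[0,0,-0.38],[0,0,-0.45],[0,0,-0.45]],"twist":[[0,0,0],[0,0,0],[0,0,0],[0,0,0],[0,0,0],[0,0,0],[0,0,0]]}'; python3 h.py .5 0 .33 -.3
python3 - <<'E'
from h import *
v=[]
for n,b in(("top",(140,190,270,330)),("scene",(330,90,470,240))):
    c=ctrl.camera(n)["color"];x0,y0,x1,y1=b;v.append(cv2.resize(c[y0:y1,x0:x1],(400,430)))
cv2.imwrite("pics/c6.png",np.hstack(v))
E
```

```text
time: 9.1
tool_pos: [0.5385, 0.2916, 0.1571]
ee_rot: [0.996, 0.085, 0.002, 0.001]
contact_force: [0.3, -0.0, 0.1]
grip_width: 0.0473
time: 9.8
tool_pos: [0.5393, 0.2938, 0.3433]
ee_rot: [0.996, 0.085, 0.006, -0.001]
contact_force: [0.2, 0.5, -0.1]
grip_width: 0.0468
slide [-0.221, 0.707, 0.03] twist [-0.001, -0.004, 0.15] t 9.8 at [0.5393 0.2938 0.3433] F [ 0.2  0.5 -0.1] w 0.0468 j [-0.04  0.4  -0.7   1.54  0.27  1.29 -0.6 ]
```

View pics/c6.png

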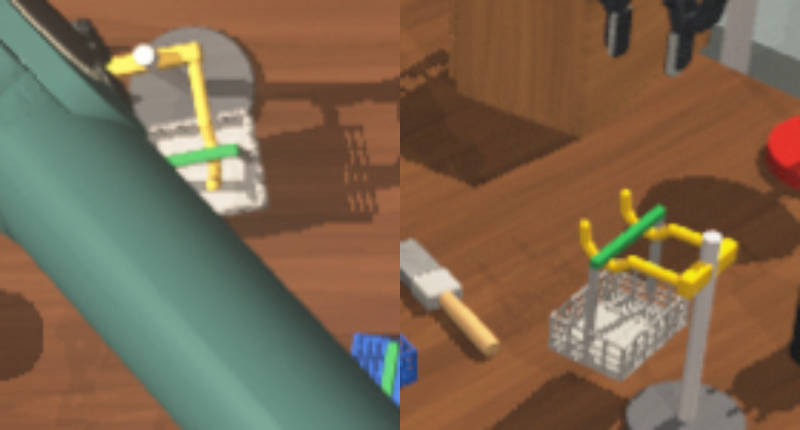

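The basket hangs level across both prongs, so that part is done. Now the nameplate.

```bash
python3 h.py .58 -.05 .34 .491
```

```text
slide [-0.041, 0.861, -0.003] twist [0.001, -0.001, -0.102] t 9.9 at [0.5379 0.292  0.3381] F [-0.2  0.1 -0.7] w 0.0469 j [-0.04  0.41 -0.7   1.54  0.27  1.29 -0.6 ]
```

```bash

python3 -m jog '{"slide":[[-0.041,0.861,0],[-0.041,0.861,0],[-0.041,0.861,0],[-0.041,0.861,0],[-0.041,0.861,0],[-0.041,0.861,0],[-0.041,0.861,0],[-0.041,0.861,0],[-0.041,0.861,0]],"twist":[[0,0,-0.102],[0,0,-0.102],[0,0,-0.102],[0,0,-0.102],[0,0,-0.102],[0,0,-0.102],[0,0,-0.102],[0,0,-0.102],[0,0,-0.102]]}' 1; python3 h.py .6005 -.3455 .18 .491
```

```text
time: 10.8
tool_pos: [0.5791, -0.0519, 0.3371]
ee_rot: [0.971, 0.241, 0.001, 0.001]
contact_force: [0.8, 0.7, 0.1]
grip_width: 0.0851
slide [-0.296, 0.673, 0.393] twist [0.0, -0.0, -0.001] t 10.8 at [ 0.5791 -0.0519  0.3371] F [0.8 0.7 0.1] w 0.0851 j [ 0.55  0.34 -0.67  1.62  0.22  1.26  0.33]
```

```bash

python3 -m jog '{"slide":[[-0.296,0.673,0.1],[-0.296,0.673,0.1],[-0.296,0.673,0.2],[-0.296,0.673,0.393],[-0.296,0.673,0.393],[-0.296,0.673,0.393],[-0.296,0.673,0.393],[-0.296,0.673,0.393],[-0.296,0.673,0.393]],"twist":[[0,0,0],[0,0,0],[0,0,0],[0,0,0],[0,0,0],[0,0,0],[0,0,0],[0,0,0],[0,0,0]]}' 1; python3 h.py .6005 -.3455 .003 .491
python3 - <<'E'
from h import *
s=ctrl.camera("scene")
e,r=ends(mask(s,(15,90,90),(32,255,255),(180,325,250,395)));w=onz(s,e,.032);print("plate",e,r,w,w.mean(0),np.linalg.norm(w[0]-w[1]),np.arctan2(*(w[1]-w[0])[:2]))
d=s["color"];cv2.imwrite("pics/c7.png",cv2.resize(d[260:430,130:330],(600,510)))
E
```

```text
time: 11.7
tool_pos: [0.6003, -0.3435, 0.178]
ee_rot: [0.97, 0.241, -0.0, -0.001]
contact_force: [0.9, 0.3, 0.4]
grip_width: 0.085
slide [-0.002, 0.006, 0.437] twist [-0.001, -0.0, -0.001] t 11.7 at [ 0.6003 -0.3435  0.178 ] F [0.9 0.3 0.4] w 0.085 j [ 0.81  0.65 -0.51  1.51  0.34  1.07  0.71]
plate [[195.8846  382.92303]
 [229.26921 332.84613]] ((212.576904296875, 357.88458251953125), (15.808956146240234, 60.184974670410156), 33.6900634765625) [[ 0.63352756 -0.40326459  0.032     ]
 [ 0.56913517 -0.28435181  0.032     ]] [ 0.60133136 -0.3438082   0.032     ] 0.135228065657866 -0.4963011970183562
```

View pics/c7.png

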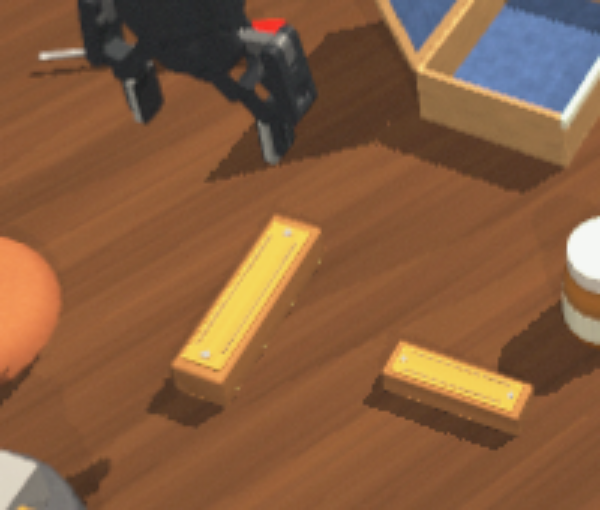

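Both views agree on the plate: centre (0.601, -0.345), yaw about 0.49. The jaws are square to it above, so I'll descend and grip.

```bash

python3 -m jog '{"slide":[[-0.002,0.004,0.12],[-0.002,0.004,0.24],[-0.002,0.004,0.34],[-0.002,0.004,0.4],[-0.002,0.004,0.437],[-0.002,0.004,0.437],[-0.002,0.004,0.437]],"twist":[[0,0,0],[0,0,0],[0,0,0],[0,0,0],[0,0,0],[0,0,0],[0,0,0]]}' && python3 -m jog '{"slide":[[0,0,0],[0,0,0],[0,0,0],[0,0,0],[0,0,0],[0,0,0],[0,0,0]],"twist":[[0,0,0],[0,0,0],[0,0,0],[0,0,0],[0,0,0],[0,0,0],[0,0,0]]}' -1 70; python3 h.py .601 -.345 .2 .491
```

```text
time: 12.45
tool_pos: [0.6036, -0.3433, 0.0069]
ee_rot: [0.97, 0.243, 0.002, -0.0]
contact_force: [-0.1, 0.4, -0.3]
grip_width: 0.0854
time: 13.15
tool_pos: [0.6041, -0.3441, 0.0084]
ee_rot: [0.97, 0.243, 0.003, 0.001]
contact_force: [-0.2, -0.6, 6.1]
grip_width: 0.0386
slide [-0.006, -0.0, -0.479] twist [0.001, -0.002, -0.0] t 13.2 at [ 0.6041 -0.3441  0.0084] F [-0.2 -0.6  6.1] w 0.0386 j [ 0.76  0.85 -0.43  1.58  0.45  0.81  0.64]
```

```bash

python3 -m jog '{"slide":[[0,0,-0.06],[0,0,-0.15],[0,0,-0.25],[0,0,-0.35],[0,0,-0.45],[0,0,-0.48],[0,0,-0.48]],"twist":[[0,0,0],[0,0,0],[0,0,0],[0,0,0],[0,0,0],[0,0,0],[0,0,0]]}'; python3 h.py .5375 -.037 .2 .427
```

```text
time: 13.85
tool_pos: [0.6038, -0.3444, 0.2022]
ee_rot: [0.97, 0.243, 0.004, 0.002]
contact_force: [0.5, 0.5, -2.3]
grip_width: 0.0382
slide [0.216, -0.756, 0.003] twist [0.002, -0.002, 0.02] t 13.8 at [ 0.6038 -0.3444  0.2022] F [ 0.5  0.5 -2.3] w 0.0382 j [ 0.81  0.63 -0.52  1.49  0.33  1.1   0.72]
```

```bash

python3 -m jog '{"slide":[[0.216,-0.756,0],[0.216,-0.756,0],[0.216,-0.756,0],[0.216,-0.756,0],[0.216,-0.756,0],[0.216,-0.756,0],[0.216,-0.756,0],[0.216,-0.756,0],[0.216,-0.756,0],[0.216,-0.756,0]],"twist":[[0.002,-0.002,0.02],[0.002,-0.002,0.02],[0.002,-0.002,0.02],[0.002,-0.002,0.02],[0.002,-0.002,0.02],[0.002,-0.002,0.02],[0.002,-0.002,0.02],[0.002,-0.002,0.02],[0.002,-0.002,0.02],[0.002,-0.002,0.02]]}'; python3 h.py .5375 -.037 .09 .427
python3 - <<'E'
from h import *
c=ctrl.camera("scene");d=c["color"];cv2.imwrite("pics/c8.png",cv2.resize(d[130:320,200:400],(600,570)))
E
```

```text
time: 14.85
tool_pos: [0.5374, -0.0389, 0.1999]
ee_rot: [0.978, 0.211, -0.001, -0.0]
contact_force: [0.9, -1.4, -2.7]
grip_width: 0.0389
slide [0.002, -0.004, 0.275] twist [-0.0, 0.0, -0.001] t 14.8 at [ 0.5374 -0.0389  0.1999] F [ 0.9 -1.4 -2.7] w 0.0389 j [ 0.51  0.4  -0.62  1.87  0.28  0.96  0.19]
```

View pics/c8.png

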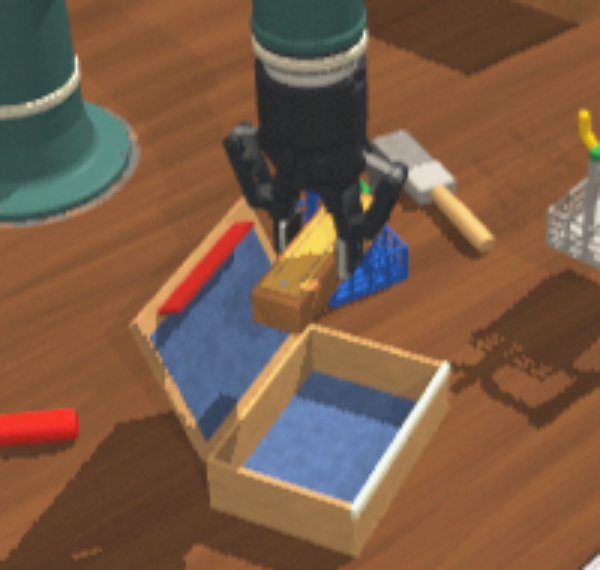

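The plate is held brass up over the carton's middle and parallel to its walls. I'll lower it in.

```bash

python3 -m jog '{"slide":[[0.002,-0.004,0.1],[0.002,-0.004,0.2],[0.002,-0.004,0.3],[0.002,-0.004,0.38],[0.002,-0.004,0.43],[0.002,-0.004,0.455],[0.002,-0.004,0.455]],"twist":[[0,0,0],[0,0,0],[0,0,0],[0,0,0],[0,0,0],[0,0,0],[0,0,0]]}'; python3 h.py .5375 -.037 .012 .427
```

```text
time: 15.6
tool_pos: [0.5367, -0.0378, 0.0168]
ee_rot: [0.978, 0.21, -0.002, -0.001]
contact_force: [-0.1, -0.4, -2.1]
grip_width: 0.0387
slide [0.003, -0.001, 0.012] twist [-0.001, 0.001, -0.001] t 15.6 at [ 0.5367 -0.0378  0.0168] F [-0.1 -0.4 -2.1] w 0.0387 j [ 0.37  0.66 -0.46  1.97  0.49  0.62  0.01]
```

```bash

python3 -m jog '{"slide":[[0,0,0.005],[0.002,0,0.01],[0.002,0,0.014],[0.002,0,0.014]],"twist":[[0,0,0],[0,0,0],[0,0,0],[0,0,0]]}'; python3 h.py .5375 -.037 .012 .427
```

```text
time: 16.0
tool_pos: [0.5384, -0.0377, 0.0124]
ee_rot: [0.978, 0.21, -0.001, -0.0]
contact_force: [-1.6, 0.2, 3.1]
grip_width: 0.0387
slide [-0.001, -0.002, 0.001] twist [-0.0, 0.0, -0.001] t 16.0 at [ 0.5384 -0.0377  0.0124] F [-1.6  0.2  3.1] w 0.0387 j [ 0.37  0.67 -0.46  1.97  0.5   0.61  0.  ]
```

The floor is reached at the expected height. I'll release part way and rise straight up.

```bash

python3 -m jog '{"slide":[[0,0,0],[0,0,0],[0,0,0],[0,0,0],[0,0,0]],"twist":[[0,0,0],[0,0,0],[0,0,0],[0,0,0],[0,0,0]]}' 0.35 && 
python3 -m jog '{"slide":[[0,0,-0.04],[0,0,-0.12],[0,0,-0.24],[0,0,-0.36],[0,0,-0.48],[0,0,-0.6],[0,0,-0.62],[0,0,-0.62]],"twist":[[0,0,0],[0,0,0],[0,0,0],[0,0,0],[0,0,0],[0,0,0],[0,0,0],[0,0,0]]}'
python3 - <<'E'
from h import *
t=ctrl.camera("top");s=ctrl.camera("scene")
# lid free-edge corners picked in first pictures: +y, -y ; and tab
T=[(320.8,301),(387.2,268.6)]
for z in (.15,.16,.17,.18): print(z,onz(t,T,z).round(4).tolist())
C=np.array([.537,-.037,0]);x=np.array([np.cos(.427),np.sin(.427),0]);
for th in np.arange(1.7,2.2,.1):
    print(round(th,2),(C-.064*x+[0,0,.052]+.128*(np.cos(th)*x+np.array([0,0,np.sin(th)]))).round(3))
E
```

```text
time: 16.5
tool_pos: [0.5384, -0.0376, 0.0124]
ee_rot: [0.978, 0.21, -0.001, -0.0]
contact_force: [0.5, -1.2, 0.5]
grip_width: 0.0578
time: 17.3
tool_pos: [0.5396, -0.0376, 0.2631]
ee_rot: [0.978, 0.21, 0.002, 0.001]
contact_force: [0.3, -1.3, -0.8]
grip_width: 0.0578
0.15 [[0.3947, -0.0058, 0.15], [0.4698, -0.1678, 0.15]]
0.16 [[0.3948, -0.0056, 0.16], [0.4694, -0.1666, 0.16]]
0.17 [[0.3949, -0.0055, 0.17], [0.4689, -0.1654, 0.17]]
0.18 [[0.395, -0.0054, 0.18], [0.4685, -0.1642, 0.18]]
1.7 [ 0.464 -0.07   0.179]
1.8 [ 0.452 -0.076  0.177]
1.9 [ 0.441 -0.081  0.173]
2.0 [ 0.43  -0.086  0.168]
2.1 [ 0.42  -0.09   0.162]
2.2 [ 0.41  -0.095  0.155]
```

```bash
python3 h.py .4167 -.1467 .265 -1.144
```

```text
slide [-0.388, 0.124, -0.012] twist [0.0, 0.001, 0.499] t 17.4 at [ 0.5378 -0.0378  0.2597] F [ 0.5 -0.4 -0.4] w 0.0575 j [ 0.54  0.33 -0.65  1.81  0.23  1.08  0.23]
```

```bash

python3 -m jog '{"slide":[[-0.388,0.124,-0.012],[-0.388,0.124,-0.012],[-0.388,0.124,-0.012],[-0.388,0.124,-0.012],[-0.388,0.124,-0.012],[-0.388,0.124,-0.012],[-0.388,0.124,-0.012],[-0.388,0.124,-0.012],[-0.388,0.124,-0.012],[-0.388,0.124,-0.012],[-0.388,0.124,-0.012],[-0.388,0.124,-0.012]],"twist":[[0,0,0.499],[0,0,0.499],[0,0,0.499],[0,0,0.499],[0,0,0.499],[0,0,0.499],[0,0,0.499],[0,0,0.499],[0,0,0.499],[0,0,0.499],[0,0,0.499],[0,0,0.499]]}' -1 40; python3 h.py .4167 -.1467 .125 -1.144
```

```text
time: 18.6
tool_pos: [0.4156, -0.1463, 0.2632]
ee_rot: [0.841, -0.542, -0.003, 0.001]
contact_force: [-0.2, -0.1, -0.0]
grip_width: -0.0004
slide [0.003, -0.004, 0.345] twist [0.002, 0.001, -0.0] t 18.6 at [ 0.4156 -0.1463  0.2632] F [-0.2 -0.1 -0. ] w -0.0004 j [ 0.7   0.11 -0.46  2.02  0.06  1.03 -0.93]
```

```bash

python3 -m jog '{"slide":[[0,0,0.08],[0,0,0.16],[0,0,0.24],[0,0,0.31],[0,0,0.345],[0,0,0.345],[0,0,0.345]],"twist":[[0,0,0],[0,0,0],[0,0,0],[0,0,0],[0,0,0],[0,0,0],[0,0,0]]}'; python3 h.py .4167 -.1467 .125 -1.144
python3 - <<'E'
from h import *
v=[]
for n,b in(("top",(270,190,430,350)),("scene",(200,130,360,330))):
    c=ctrl.camera(n)["color"];x0,y0,x1,y1=b;v.append(cv2.resize(c[y0:y1,x0:x1],(400,(y1-y0)*400//(x1-x0)))[:400])
cv2.imwrite("pics/c9.png",np.hstack(v))
E
```

```text
time: 19.3
tool_pos: [0.4144, -0.1458, 0.1248]
ee_rot: [0.841, -0.541, -0.004, 0.001]
contact_force: [0.8, -0.2, -0.1]
grip_width: -0.0001
slide [0.004, -0.004, -0.001] twist [0.002, 0.002, 0.0] t 19.3 at [ 0.4144 -0.1458  0.1248] F [ 0.8 -0.2 -0.1] w -0.0001 j [ 0.63  0.32 -0.43  2.16  0.2   0.71 -1.07]
```

View pics/c9.png

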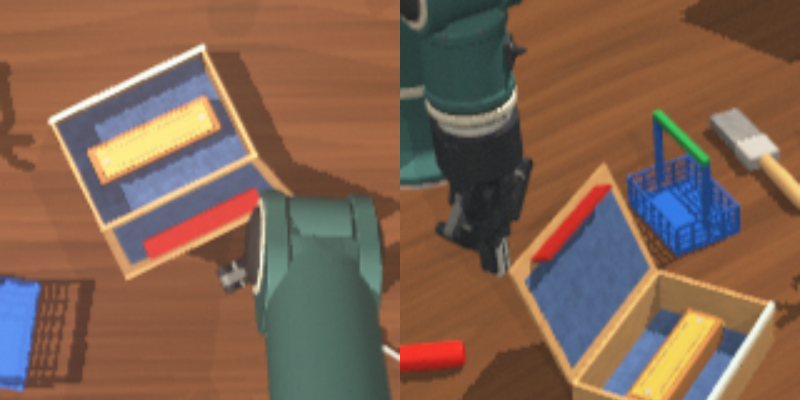

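The nameplate lies flat and centred in the carton, brass up and free, and the fingers stand behind the lid. I'll push the lid up past vertical.

```bash

python3 -m jog '{"slide":[[0,-0.05,0],[0,-0.08,0],[0,-0.11,0],[0,-0.14,0],[0,-0.17,0],[0,-0.195,0],[0,-0.22,-0.007],[0,-0.25,-0.013],[0,-0.25,-0.013]],"twist":[[0,0,0],[0,0,0],[0,0,0],[0,0,0],[0,0,0],[0,0,0],[0,0,0],[0,0,0],[0,0,0]]}'; cat >>h.py <<'E'
def cart(cx,cz,cy=-.05):
    c,s=np.cos(.427),np.sin(.427);P=np.array(ctrl.observe()["tool_pos"])-[.537,-.037,0];print("carton x,y,z",np.round([P[0]*c+P[1]*s,-P[0]*s+P[1]*c,P[2]],4));go(.537+cx*c-cy*s,-.037+cx*s+cy*c,cz,-1.144)
E
python3 -c "
from h import *
cart(-.0335,.132)
t=ctrl.camera('top');s=ctrl.camera('scene');print([ends(mask(c,(0,170,80),(8,255,255),b))[0].round(1).tolist() for c,b in((t,(290,200,400,310)),(s,(230,190,320,250)))])"
```

```text
time: 20.3
tool_pos: [0.5083, -0.1038, 0.1311]
ee_rot: [0.841, -0.541, -0.002, 0.0]
contact_force: [-0.6, -0.4, 0.1]
grip_width: 0.0001
carton x,y,z [-0.0538 -0.0489  0.1311]
slide [0.003, -0.051, -0.002] twist [0.001, 0.001, 0.0] t 20.3 at [ 0.5083 -0.1038  0.1311] F [-0.6 -0.4  0.1] w 0.0001 j [ 0.48  0.43 -0.42  1.98  0.24  0.79 -1.22]
[[[313.79998779296875, 258.6000061035156], [345.0, 243.0]], [[286.70001220703125, 244.10000610351562], [311.6000061035156, 213.0]]]
```

```bash

python3 -m jog '{"slide":[[0,-0.03,0],[0,-0.051,-0.002],[0,-0.085,0.003],[0,-0.117,0.013],[0,-0.145,0.033],[0,-0.17,0.058],[0,-0.19,0.085],[0,-0.21,0.116],[0,-0.22,0.148],[0,-0.22,0.148]],"twist":[[0,0,0],[0,0,0],[0,0,0],[0,0,0],[0,0,0],[0,0,0],[0,0,0],[0,0,0],[0,0,0],[0,0,0]]}'
python3 -c "
from h import *
cart(.038,.054)"
```

```text
time: 21.4
tool_pos: [0.5854, -0.0675, 0.0686]
ee_rot: [0.841, -0.541, -0.004, 0.001]
contact_force: [-0.1, -0.5, -0.2]
grip_width: -0.0
carton x,y,z [ 0.0314 -0.0478  0.0686]
slide [0.006, -0.017, 0.036] twist [0.002, 0.002, 0.0] t 21.4 at [ 0.5854 -0.0675  0.0686] F [-0.1 -0.5 -0.2] w -0.0 j [ 0.34  0.62 -0.37  1.84  0.31  0.75 -1.34]
```

```bash

python3 -m jog '{"slide":[[0,-0.01,0.015],[0,-0.017,0.025],[0,-0.017,0.032],[0,-0.017,0.036],[0,-0.017,0.04],[0,-0.017,0.04]],"twist":[[0,0,0],[0,0,0],[0,0,0],[0,0,0],[0,0,0],[0,0,0]]}'
python3 -c "
from h import *
cart(.045,.054,0)"
```

```text
time: 22.0
tool_pos: [0.5921, -0.0644, 0.0561]
ee_rot: [0.841, -0.541, -0.003, 0.002]
contact_force: [-8.3, 0.4, 23.5]
grip_width: 0.0
carton x,y,z [ 0.0388 -0.0478  0.0561]
slide [-0.119, -0.016, 0.006] twist [0.002, 0.001, 0.0] t 22.0 at [ 0.5921 -0.0644  0.0561] F [-8.3  0.4 23.5] w 0.0 j [ 0.33  0.64 -0.36  1.83  0.32  0.74 -1.36]
```

The tip stopped at z 0.056 with 24 N, which is the height of the shut lid's top. I'll back off clear and check.

```bash

python3 -m jog '{"slide":[[0,0,-0.03],[0,0,-0.12],[0,0,-0.24],[0.1,0,-0.36],[0.3,0,-0.45],[0.5,0,-0.45],[0.6,0,-0.45],[0.6,0,-0.45],[0.6,0,-0.45]],"twist":[[0,0,0],[0,0,0],[0,0,0],[0,0,0],[0,0,0],[0,0,0],[0,0,0],[0,0,0],[0,0,0]]}'
python3 - <<'E'
from h import *
v=[]
for n,b in(("top",(150,190,430,350)),("scene",(240,130,480,340))):
    c=ctrl.camera(n)["color"];x0,y0,x1,y1=b;v.append(cv2.resize(c[y0:y1,x0:x1],(400,(y1-y0)*400//(x1-x0))))
h=max(i.shape[0] for i in v);v=[cv2.copyMakeBorder(i,0,h-i.shape[0],0,0,0) for i in v]
cv2.imwrite("pics/c10.png",np.hstack(v))
# red (tab) still visible near carton?
for n,b in(("top",(285,200,365,290)),("scene",(255,220,352,312))):
    print(n,cv2.countNonZero(mask(ctrl.camera(n),(0,170,80),(8,255,255),b)))
print(ctrl.observe()["tool_pos"])
E
```

```text
time: 22.9
tool_pos: [0.6931, -0.2907, 0.2357]
ee_rot: [0.839, -0.544, -0.001, 0.003]
contact_force: [-0.8, -0.6, -0.2]
grip_width: 0.0001
top 0
scene 0
[ 0.692686   -0.28174957  0.23499092]
```

View pics/c10.png

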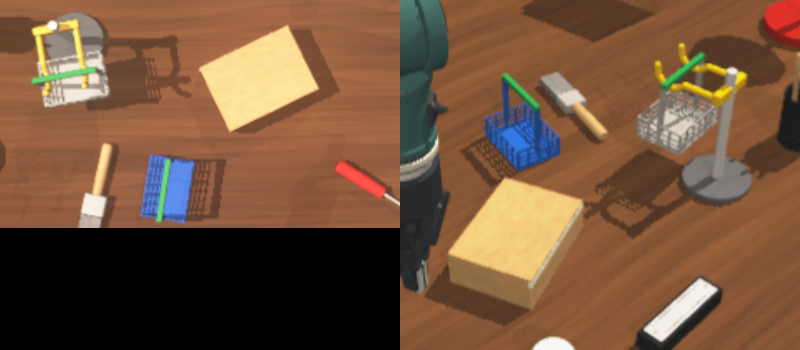

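The lid lies flat and flush with no red showing, and the basket is still hanging. I'll hand the job in.

```bash
python3 -c "
from workcell import ctrl
print(ctrl.close_job(),ctrl.observe()['time'])"
```

```text
the job is handed in; nothing more can be done
the job is handed in; nothing more can be done
```

The job is done in the order asked and handed in at about 23 s of the 72 s allowed; handing in gives no verdict.

- **Basket:** I lifted it out of the carton and hung it by its green handle. The last picture shows the bar lying across both prongs with the basket level.
- **Nameplate:** I laid the large brass-faced one flat in the middle of the carton, brass up, and let go. A picture taken before the lid closed confirmed this.
- **Lid:** I pushed it shut from behind. The fingertip stopped at 56 mm, the height of the shut lid's top, under about 24 N. The last views show the lid flat and flush with no red tab visible. I did not see the tab behind the rim directly.
- **Everything else:** The other things in view in the last pictures look unmoved. The arm was clear of everything, and no check failed or disagreed.

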